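# Flip the refill marker of the empty crate

### The job

One of the three crates of wreath trimmings has run empty. Call for a refill on the flip marker in front of it: with a fingertip push its flag lightly up off the green side and over its pivot, at a measured pace, until it lies level on the other side with red on top. Do not pinch the flag, nor lift, tip or shove the marker; leave the markers of the full crates showing green and everything else on the bench where it is.

Things in the scene. Friction and masses are not known exactly. Their poses are not given: they have to be found in the camera images.
- crate_cones_front (a point): middle of the upper front edge (towards the robot) of the crate full of pine cones: an open wooden crate, fixed, 200 mm deep, 170 mm wide, 81 mm high. One of three in a row at the far side; which stands where varies.
- marker_cones: flip marker in front of the crate full of pine cones, its foot centre 100 to 140 mm nearer the robot than the crate's front. Loose, 0.9 kg; steel foot 80 (x) x 150 (y) x 12 mm, origin under its centre, z up; at yaw 0 x points away from the robot, y to the robot's left. Two thin cheeks at x = +-30 mm (y +-15 mm, up to 93 mm high) hold a pin along x at y = 0, 78 mm up.
- flag_cones (a joint): that marker's flag, angle about the pin (rad): 0 = level towards the marker's +y, green up; 1.57 = upright; 3.14 = level towards -y, red up; stops at 0 and 3.14. Stiff pivot: stays where left, moves with about 1 N at the tab. Starts at 0 to 0.1.
- crate_empty_front (a point): middle of the upper front edge (towards the robot) of the EMPTY crate: an open wooden crate, fixed, 200 mm deep, 170 mm wide, 81 mm high. One of three in a row at the far side; which stands where varies.
- marker_empty: flip marker in front of the EMPTY crate, its foot centre 100 to 140 mm nearer the robot than the crate's front. Loose, 0.9 kg; steel foot 80 (x) x 150 (y) x 12 mm, origin under its centre, z up; at yaw 0 x points away from the robot, y to the robot's left. Two thin cheeks at x = +-30 mm (y +-15 mm, up to 93 mm high) hold a pin along x at y = 0, 78 mm up.
- flag_empty (a joint): that marker's flag, angle about the pin (rad): 0 = level towards the marker's +y, green up; 1.57 = upright; 3.14 = level towards -y, red up; stops at 0 and 3.14. Stiff pivot: stays where left, moves with about 1 N at the tab. Starts at 0 to 0.3.
- crate_slices_front (a point): middle of the upper front edge (towards the robot) of the crate full of wood slices: an open wooden crate, fixed, 200 mm deep, 170 mm wide, 81 mm high. One of three in a row at the far side; which stands where varies.
- marker_slices: flip marker in front of the crate full of wood slices, its foot centre 100 to 140 mm nearer the robot than the crate's front. Loose, 0.9 kg; steel foot 80 (x) x 150 (y) x 12 mm, origin under its centre, z up; at yaw 0 x points away from the robot, y to the robot's left. Two thin cheeks at x = +-30 mm (y +-15 mm, up to 93 mm high) hold a pin along x at y = 0, 78 mm up.
- flag_slices (a joint): that marker's flag, angle about the pin (rad): 0 = level towards the marker's +y, green up; 1.57 = upright; 3.14 = level towards -y, red up; stops at 0 and 3.14. Stiff pivot: stays where left, moves with about 1 N at the tab. Starts at 0 to 0.1.
- flag_empty_tab (a point): centre of the finger tab of the empty crate's flag, 95 mm from the pin; moves with the flag. All flags: plate 5 mm thick, mid-plane through the pin, one face green, one red; blade 80 mm wide from 25 to 85 mm from the pin, then tab 30 mm wide to 105 mm. Under a lying flag 75 mm are free down to the bench (63 mm over the foot), so a finger fits under the tab.
- secateurs_a: secateurs with red handles lying near the front of the bench, 190 mm long, 18 mm high; origin under the middle
- secateurs_b: a second such pair, 190 mm long, lying at the right of the bench; origin under the middle
- wire_reel: black reel of green wire, 60 mm across, 55 mm high, standing between the crates; origin under its centre
- twine_spool: brown twine spool, 60 mm across, 68 mm high, standing between the crates; origin under its centre
- clay_pot: small terracotta pot, 84 mm across, 70 mm high, near the front of the bench; origin under its centre
- loose_cone: pine cone standing near the front of the bench, 56 mm across, 74 mm high; origin under its centre

How it is judged (in metres and radians):
At the end, for the whole second after the job is handed in: The empty crate's flag lies red side up within 0.12 rad of level on the other side, at rest; its marker stands upright within 30 mm of its start; the other two flags lie green side up within 0.25 rad of level; all other markers and loose things are within 30 mm of their starts (value of joint flag_empty above 3.02 rad and velocity of joint flag_empty between -0.1 and 0.1 rad/s and value of joint each of flag_cones, flag_slices below 0.25 rad and angle between marker_empty's own z axis and vertical below 0.05 rad and linear speed of marker_empty below 0.02 m/s and distance of each of marker_empty, marker_cones, marker_slices, secateurs_a, secateurs_b, wire_reel, twine_spool, clay_pot, loose_cone from where it was at the start of the episode below 0.03 m); the robot touches nothing.
It fails at once if the flag was pinched (more than 25 N between fingers and marker while the flag is between its stops) (contact force between the fingers and marker_empty above 25 N and value of joint flag_empty between 0.15 and 2.9 rad).
It fails at once if a marker was lifted (15 mm), tipped (0.2 rad) or shoved (40 mm) (distance of marker_empty from where it was at the start of the episode above 0.04 m or height (world z) of any of marker_cones, marker_empty, marker_slices above 0.015 m or angle between any of marker_cones, marker_empty, marker_slices's own z axis and vertical above 0.2 rad).
It fails at once if the flag was flicked over (faster than 8 rad/s) (velocity of joint flag_empty above 8 rad/s or velocity of joint flag_empty below -8 rad/s).
It fails at once if a full crate's flag was turned (more than 0.6 rad) (value of joint any of flag_cones, flag_slices above 0.6 rad).
It fails at once if a bystander was picked up, knocked over or pushed away (more than 40 mm) (distance of any of secateurs_a, secateurs_b, wire_reel, twine_spool, clay_pot, loose_cone, marker_cones, marker_slices from where it was at the start of the episode above 0.04 m).
It also fails if it takes over 45 s, if anything falls off the work surface, if the arm or the gripper's body presses on something with over 40 N, if the wrist force passes 120 N, or if a joint passes its speed limit or range.

### The arm

A 7-joint arm with a two-finger parallel gripper is mounted at the origin on the work surface. World frame = base frame: x ahead of the robot, y to its left, z up, the work surface at z = 0. Lengths are in mm, angles in rad, forces in N, time in s.
With the tool pointing down it reaches from about 400 to 900 mm from the base axis. Payload 5.5 kg.
Tool frame: the origin (TCP) lies midway between the tips of the shut fingers; the grasp point (between the pads) lies 19 mm behind it; z points along the fingers, y is the line along which they close (so a half turn about z gives the same grasp; the last joint's range is limited). The gripper opens to 85 mm and grips with 20 to 120 N. Pads are 22 mm wide; open, the fingers measure 114 mm over their backs; the gripper's body (76 mm by 85 mm) begins 54 mm behind the grasp point. The pads swing forward as they close: fully open they stand 13 mm farther back than shut.
Start: joints at [1.553, 0.501, -0.427, 1.55, 0.221, 1.138, -0.21], TCP at [180.164, -624.532, 231.31] pointing down, gripper open.
Joint ranges: [-2.88, 2.88], [-0.31, 2.03], [-1.54, 1.56], [0.2, 2.42], [-1.41, 4.55], [0.19, 2.02], [-2.57, 2.57]. Speed limits (rad/s): [2.57, 2.57, 3.14, 3.14, 3.14, 3.14, 3.14].

### API

Orientations are given as a unit quaternion [w, x, y, z].
In Python, from station import env gives the robot as it stands.
- The arm moves only by the tool jog_arm, never from a script. Its argument "steps" is text: rows parted by semicolons, each of 6 numbers parted by spaces: the shift along the tool's x, y, z each as a share of 0.15 m, from -1 to 1, then the turn, a rotation vector about the tool's x, y, z each as a share of 45 degrees, from -1 to 1. A call has 1 to 10 rows; each row is the pose to reach, as a shift and turn from the pose commanded when the call began, along the tool's axes at that moment; what a row does not reach only later rows make up. A row lasts 1/8 s, in which the tool goes at most 62.5 mm and 10.7 degrees, less where a joint would pass 70% of its speed; a pose out of reach is approached as far as the arm can. A call with a number of a shift or a turn outside -1 to 1 is refused whole. A call with a gripper value outside its range is refused whole. "fingers" is the opening, from 0 (shut) to 1 (fully open), set as the call begins (left out, the last holds). The fingers move at their own pace and stop on an object; the grip force is fixed at half the most. Time passes only in rows, so rows that repeat a pose let the fingers close. It gives the time, the measured TCP pose, the force, the opening and the grip force at its end, in the units of the state.
- env.get_obs(): the state, without advancing time (a new reading comes with each control period).
- env.capture(name): name is "scene" or "top" or "wrist"; returns the picture (420x560x3 uint8, blue, green, red); there is no depth.
- env.calibration(name): a dict with "fx", "fy", "cx", "cy" (pixels), "xyz" and "attitude" of the camera in the world; the wrist camera has in their place "mount" (4x4, takes a point from camera to tool coordinates, whose origin is the TCP and whose axes are the flange's). Camera axes: x right, y down, z forward; pixel columns grow to the right and rows downward; lengths in mm; the calibration is good to about 2 mm. A picture is of the moment at which its call begins: read the wrist's pose just before it. calibration takes no time and is no camera call.
- env.job_done(): hands the job in; it is judged then, once.
Trained networks look in the newest picture that a camera, given by its name, has taken for a name from the list of things; names that differ only in an ending like _2 or _b are one class to them, and where a whole thing is asked for, a point or a joint stands for the part that bears it (a point fixed in the world has none). Each returns a list of dicts, best first, with "score" (0 to 1); they miss things now and then, are a little off and sometimes report something else, mostly with a low value. They report only what shows in the picture. A call takes as long as a camera call.
- env.silhouettes(camera, query): "mask" (420x560 bool, what is visible of it) and "at" ([column, row] in pixels, amid what is visible of it).
- env.place_of(camera, query): "at" ([column, row] in pixels: a listed point, or the origin of a listed thing).
The state is a dict: "time": time; "q": joint angles; "joint_velocities": joint speeds; "joint_torque": joint torques, N m; "tcp_pos": TCP position; "eef_rot": TCP orientation; "contact_force": force on the tool from outside, world axes, zero at the start; "torque": the same for the moment, N m; "grip_width": finger opening in mm; "grip_force": force on a finger pad.
Only numpy, scipy, OpenCV 4.12 (cv2) and the standard library are available. Lean on these libraries where they do the work, as an engineer would, in place of code of your own. Each camera call takes 0.05 s, during which the arm holds its last target. There are 200 camera calls.

## Working session

There is one attempt and no reset: what is moved stays moved. The work goes in short steps, Python scripts to look and compute and a tool call to move; the robot and the scene stay as the last step left them, time stands still between calls to the robot, and variables do not carry over. Pictures are saved under pics/ and viewed, at most 10 in all, crops included, and the job is handed in when it is done.

Besides the shell and the picture viewer there is one more tool, called after "Call:" as name(argument=value, ...) on one line, values as JSON. jog_arm: Moves the arm, as the interface text tells. Its arguments: {"type":"object","properties":{"steps":{"type":"string"},"fingers":{"type":"number"}},"required":["steps"]}

```bash
mkdir -p pics; cat > h.py <<'E'
from station import env
import numpy as np, cv2
from scipy.spatial.transform import Rotation as R
def cam(n):
    c=env.calibration(n); a=np.array(c["attitude"],float)
    M=a if a.shape==(3,3) else R.from_quat(a[[1,2,3,0]]).as_matrix()
    return c,M,np.array(c["xyz"],float)
def ray(n,uv,z):
    c,M,o=cam(n); d=M@np.array([(uv[0]-c["cx"])/c["fx"],(uv[1]-c["cy"])/c["fy"],1])
    return o+d*(z-o[2])/d[2]
def proj(n,p):
    c,M,o=cam(n); q=M.T@(np.array(p)-o); return np.array([c["fx"]*q[0]/q[2]+c["cx"],c["fy"]*q[1]/q[2]+c["cy"]])
E
python3 - <<'E'
from h import *
for n in("top","scene"):
    cv2.imwrite(f"pics/{n}.png",env.capture(n)); print(env.calibration(n))
    for q,z in [("crate_empty_front",81),("crate_cones_front",81),("crate_slices_front",81),("marker_empty",0),("marker_cones",0),("marker_slices",0),("flag_empty_tab",80),("clay_pot",0),("loose_cone",0),("wire_reel",0),("twine_spool",0),("secateurs_a",0)]:
        print(n,q,[(np.round(d["at"]),round(d["score"],2),np.round(ray(n,d["at"],z)).tolist()) for d in env.place_of(n,q)[:3]])
o=env.get_obs();print(o["time"],o["eef_rot"],o["tcp_pos"])
E
```

```text
{'fx': 443.7365381229912, 'fy': 443.7365381229912, 'cx': 277.1681130395092, 'cy': 209.29010726055452, 'xyz': array([ 469.54920228,  -67.50555707, 1193.18818278]), 'attitude': array([ 0.01880786, -0.70119016,  0.7118092 , -0.03614263])}
top crate_empty_front [(array([350., 167.]), 0.56, [662.0, -282.0, 81.0])]
top crate_cones_front [(array([242., 169.]), 0.83, [659.0, -7.0, 81.0]), (array([126., 219.]), 0.22, [536.0, 281.0, 81.0])]
top crate_slices_front [(array([126., 165.]), 0.71, [672.0, 282.0, 81.0]), (array([247., 221.]), 0.71, [527.0, -19.0, 81.0])]
top marker_empty [(array([333., 207.]), 0.84, [567.0, -250.0, 0.0]), (array([345., 168.]), 0.46, [673.0, -285.0, 0.0])]
top marker_cones [(array([248., 221.]), 0.81, [532.0, -20.0, 0.0])]
top marker_slices []
top flag_empty_tab [(array([292., 154.]), 0.68, [695.0, -136.0, 80.0]), (array([305., 204.]), 0.6, [570.0, -166.0, 80.0])]
top clay_pot [(array([312., 284.]), 0.92, [362.0, -188.0, 0.0])]
top loose_cone [(array([242., 275.]), 0.81, [388.0, -2.0, 0.0])]
top wire_reel [(array([187., 154.]), 0.86, [716.0, 146.0, 0.0]), (array([129.
[... 1177 characters left out ...]
(array([315., 226.]), 0.65, [653.0, -8.0, 80.0]), (array([298., 226.]), 0.38, [633.0, -52.0, 80.0])]
scene clay_pot [(array([229., 202.]), 0.58, [351.0, -189.0, 0.0])]
scene loose_cone [(array([288., 195.]), 0.68, [385.0, 12.0, 0.0])]
scene wire_reel [(array([368., 247.]), 0.66, [711.0, 143.0, 0.0]), (array([330., 183.]), 0.57, [368.0, 182.0, 0.0])]
scene twine_spool [(array([278., 273.]), 0.87, [714.0, -142.0, 0.0])]
scene secateurs_a [(array([331., 182.]), 0.66, [367.0, 187.0, 0.0]), (array([132., 255.]), 0.6, [497.0, -521.0, 0.0]), (array([404., 211.]), 0.45, [601.0, 342.0, 0.0])]
1.3 [4.06663408e-06 9.90155454e-01 1.39972060e-01 1.30001003e-05] [ 180.17534014 -624.52203787  231.31590748]
```

View pics/top.png

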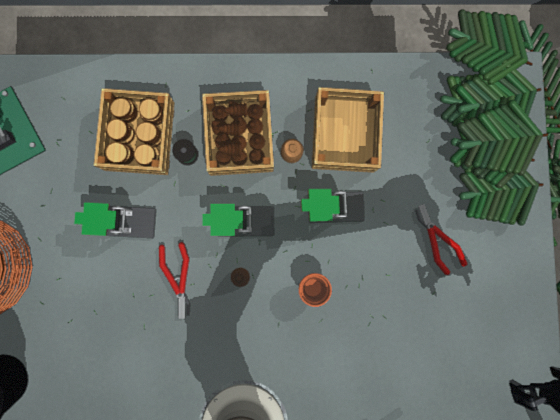

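View pics/scene.png

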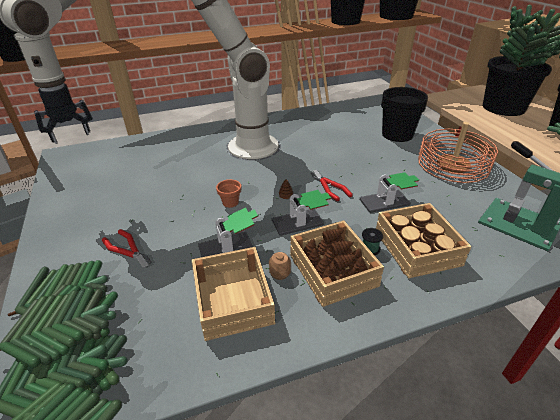

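```bash
python3 - <<'E'
from h import *
# triangulate tab, fit marker pose from network points; green blob
from scipy.optimize import least_squares
def tri(a,b):
    f=lambda p:np.r_[proj("top",p)-a,proj("scene",p)-b]
    r=least_squares(f,[560,-160,90]);return r.x,r.fun
P={n:{q:[d["at"] for d in env.place_of(n,q)] for q in("flag_empty_tab","marker_empty")} for n in("top","scene")}
for a in P["top"]["flag_empty_tab"]:
    for b in P["scene"]["flag_empty_tab"][:1]: print("tab",tri(a,b))
print("marker",tri(P["top"]["marker_empty"][0],P["scene"]["marker_empty"][0]))
for n in("top","scene"):
    im=cv2.imread(f"pics/{n}.png"); u,v=(320,205) if n=="top" else (235,230)
    c=im[v-60:v+60,u-80:u+80]; cv2.imwrite(f"pics/{n}c.png",cv2.resize(c,(800,600),interpolation=cv2.INTER_CUBIC))
E
```

```text
tab (array([ 667.22805817, -154.37919001,  180.37148545]), array([10.56315696,  3.17485561, 12.19167593, -0.18163068]))
tab (array([ 567.60568375, -162.40015565,  106.84374517]), array([-0.3958851 , -0.1118056 , -0.47814773, -0.00182036]))
marker (array([ 564.98051973, -253.41623952,    5.99447287]), array([1.65239153, 0.40526095, 1.87462578, 0.08004903]))
```

The empty crate is the right-hand one. Its marker is at about top (333,207) and its flag tab at about top (305,204), scene (254,213). The cones and slices markers stand to its left.

View pics/topc.png

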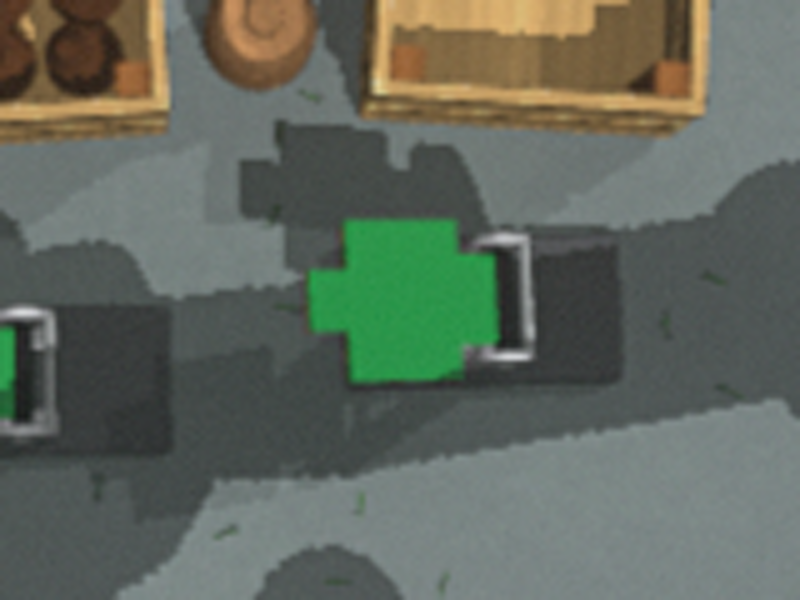

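```bash
python3 - <<'E'
from h import *
from scipy.optimize import least_squares
# green mask of the flag, edges & marker silhouettes -> yaw fit
n="top"; im=cv2.imread("pics/top.png").astype(int)
g=((im[...,1]>im[...,0]+50)&(im[...,1]>im[...,2]+50)).astype(np.uint8)
g[:, :295]=0; g[:,375:]=0; g[:180]=0; g[240:]=0
v,u=np.nonzero(g); print(u.min(),u.max(),v.min(),v.max(),len(u))
s=cv2.imread("pics/scene.png").astype(int)
gs=((s[...,1]>s[...,0]+50)&(s[...,1]>s[...,2]+50)).astype(np.uint8)
gs[:, :205]=0; gs[:,270:]=0; gs[:195]=0; gs[245:]=0
def out(p):
    x,y,yaw,th=p; e=np.array([np.cos(yaw),np.sin(yaw)]); f=np.array([-e[1],e[0]])
    L=[(-40,25),(40,25),(40,85),(15,85),(15,105),(-15,105),(-15,85),(-40,85)]
    return np.array([[*(np.array([x,y])+a*e+(b*np.cos(th)-2.5*np.sin(th))*f),78+b*np.sin(th)+2.5*np.cos(th)] for a,b in L])
def cost(p):
    t=0
    for n,m in(("top",g),("scene",gs)):
        q=np.array([proj(n,w) for w in out(p)]); r=np.zeros((420*4,560*4),np.uint8)
        cv2.fillPoly(r,[np.round((q+.5)*4).astype(int)],1)
        r=cv2.resize(r.astype(np.float32),(560,420),interpolation=cv2.INTER_AREA); t+=np.abs(r-m).sum()
    return t
from scipy.optimize import differential_evolution as DE
r=DE(cost,[(545,590),(-275,-230),(-.4,.4),(0,.35)],maxiter=40,popsize=8,seed=1);print(r.x,r.fun,gs.sum())
p=r.x;x,y,yaw,th=p;print("tab",out(p)[2:6].mean(0))
E
```

```text
302 339 189 220 927Traceback (most recent call last):
  File "<stdin>", line 23, in <module>
    return fun(*args, **kwargs)
    ret = solver.solve()
    next(self)
    ~~~~^^^^^^
    energy = self.func(parameters)
    return self.f(x, *self.args)
           ~~~~~~^^^^^^^^^^^^^^^
  File "<stdin>", line 18, in cost
  File "h.py", line 12, in proj
    c,M,o=cam(n); q=M.T@(np.array(p)-o); return np.array([c["fx"]*q[0]/q[2]+c["cx"],c["fy"]*q[1]/q[2]+c["cy"]])
          ~~~^^^
  File "h.py", line 5, in cam
    c=env.calibration(n); a=np.array(c["attitude"],float)
ValueError: time passes only in moves, steps and waits
```

The crop shows the tab's left end at about top (302,204). The foot's right edge is at about column 364, and the marker is nearly square to the image. The fit failed because calibration was called too often, so I'll cache it.

```bash
sed -i 's/^def cam/import functools\n@functools.cache\ndef cam/' h.py; python3 - <<'E'
from h import *
from scipy.optimize import differential_evolution as DE
def gm(n,u0,u1,v0,v1):
    s=cv2.imread(f"pics/{n}.png").astype(int); m=((s[...,1]>s[...,0]+50)&(s[...,1]>s[...,2]+50)).astype(np.float32)
    k=np.zeros_like(m);k[v0:v1,u0:u1]=1;return m*k
G={"top":gm("top",295,375,180,240),"scene":gm("scene",205,262,195,245)}
def out(p):
    x,y,yaw,th=p; e=np.array([np.cos(yaw),np.sin(yaw)]); f=np.array([-e[1],e[0]])
    L=[(-23,6),(23,6),(23,25),(40,25),(40,85),(15,85),(15,105),(-15,105),(-15,85),(-40,85),(-40,25),(-23,25)]
    return np.array([[*(np.array([x,y])+a*e+(b*np.cos(th)-2.5*np.sin(th))*f),78+b*np.sin(th)+2.5*np.cos(th)] for a,b in L])
def cost(p):
    t=0
    for n,m in G.items():
        q=np.array([proj(n,w) for w in out(p)]); r=np.zeros((1680,2240),np.uint8)
        cv2.fillPoly(r,[np.round((q+.5)*4).astype(int)],1)
        t+=np.abs(cv2.resize(r.astype(np.float32),(560,420),interpolation=cv2.INTER_AREA)-m).sum()
    return t
r=DE(cost,[(545,590),(-275,-230),(-.4,.4),(0,.35)],maxiter=30,popsize=8,seed=1);p=r.x
print(p,r.fun,[m.sum() for m in G.values()]);print("tab",out(p)[5:9].mean(0))
o=env.get_obs();print(o["time"]); print(R.from_quat(o["eef_rot"][[1,2,3,0]]).as_matrix().round(3), np.round(o["q"],3))
E
```

```text
[ 5.66705049e+02 -2.55338408e+02  1.82227473e-02  2.59392863e-01] 64.6875 [np.float32(927.0), np.float32(495.0)]
tab [ 565.04357989 -164.17292241  104.78327321]
1.5
[[ 0.961  0.277  0.   ]
 [ 0.277 -0.961 -0.   ]
 [ 0.     0.    -1.   ]] [ 1.553  0.501 -0.427  1.55   0.221  1.138 -0.21 ]
```

```bash
cat >> h.py <<'E'
def pose():
    o=env.get_obs(); return np.array(o["tcp_pos"]),R.from_quat(np.array(o["eef_rot"])[[1,2,3,0]])
def tilt(deg):  # tool z towards +x and down, deg from vertical
    t=np.radians(deg); z=np.array([np.sin(t),0,-np.cos(t)]); y=np.array([0,-1.,0])
    return R.from_matrix(np.c_[np.cross(y,z),y,z])
def row(p,Rt,p0,R0):
    return np.round(np.r_[R0.inv().apply(np.array(p)-p0)/150,(R0.inv()*Rt).as_rotvec()/(np.pi/4)],3)
E
python3 - <<'E'
from h import *
p0,R0=pose()
print(row((470,-150,230),tilt(45),p0,R0)); print(row((470,-150,230),tilt(0),p0,R0))
E
```

```text
[ 2.733 -2.504  0.009 -0.14   0.993  0.339]
[ 2.733 -2.504  0.009  0.    -0.     0.358]
```

Call:
jog_arm(steps="0.3 -0.27 0 0 0 0; 0.65 -0.6 0 0 0 0; 1 -0.92 0 0 0 0; 1 -0.92 0 0 0 0; 1 -0.92 0 0 0 0", fingers=0)

```text
time: 2.12
tcp_pos: [286.9, -449.8, 231.8]
eef_rot: [0.001, 0.99, 0.141, -0.0]
contact_force: [-0.2, -0.2, -0.5]
grip_width: -0.3
grip_force: 0.0
```

Call:
jog_arm(steps="0.3 -0.27 0 0 0 0; 0.65 -0.6 0 0 0 0; 1 -0.92 0 0 0 0; 1 -0.92 0 0 0 0; 1 -0.92 0 0 0 0")

```text
time: 2.75
tcp_pos: [392.4, -277.1, 231.5]
eef_rot: [0.0, 0.99, 0.14, 0.0]
contact_force: [-0.7, -0.5, -0.4]
grip_width: -0.2
grip_force: 0.0
```

```bash
python3 - <<'E'
from h import *
p0,R0=pose(); o=env.get_obs()
print(p0,o["time"],np.round(o["q"],2),o["grip_width"],o["contact_force"]); print(row((470,-150,200),tilt(45),p0,R0))
E
```

```text
[ 392.38261868 -277.14214241  231.513301  ] 2.75 [ 1.13  0.21 -0.64  1.96  0.15  1.01 -0.87] -0.22950741746357722 [-0.71598786 -0.45784269 -0.35025637]
[ 0.732 -0.671  0.21  -0.14   0.993  0.34 ]
```

Call:
jog_arm(steps="0.2 -0.2 0.05 -0.03 0.2 0.07; 0.4 -0.4 0.1 -0.06 0.4 0.14; 0.55 -0.5 0.15 -0.08 0.6 0.2; 0.73 -0.67 0.2 -0.11 0.8 0.27; 0.73 -0.67 0.21 -0.14 0.99 0.34; 0.73 -0.67 0.21 -0.14 0.99 0.34; 0.73 -0.67 0.21 -0.14 0.99 0.34; 0.73 -0.67 0.21 -0.14 0.99 0.34")

```text
time: 3.75
tcp_pos: [496.0, -167.8, 233.0]
eef_rot: [-0.0, 0.928, -0.004, 0.373]
contact_force: [-1.6, -2.8, -0.4]
grip_width: -0.0
grip_force: 0.0
```

```bash
python3 - <<'E'
from h import *
p0,R0=pose(); o=env.get_obs()
print(p0,R0.as_matrix().round(2),o["time"],np.round(o["q"],2)); print(row((510,-151,60),tilt(45),p0,R0))
E
```

```text
[ 496.04068253 -167.77466518  233.01557851] [[ 0.72 -0.01  0.69]
 [-0.01 -1.   -0.  ]
 [ 0.69 -0.   -0.72]] 3.75 [ 2.    0.17 -1.54  2.42 -1.41  0.19  0.29]
[-0.733 -0.108  0.896  0.004  0.025 -0.011]
```

```bash
python3 - <<'E'
from h import *
p0,R0=pose()
print(row((510,-150,180),tilt(33),p0,R0))
E
```

```text
[-0.179 -0.118  0.319  0.003 -0.241 -0.011]
```

Call:
jog_arm(steps="-0.05 -0.03 0.1 0 -0.24 -0.01; -0.1 -0.07 0.2 0 -0.24 -0.01; -0.18 -0.12 0.32 0 -0.24 -0.01; -0.18 -0.12 0.32 0 -0.24 -0.01")

```text
time: 4.25
tcp_pos: [504.4, -147.8, 191.1]
eef_rot: [-0.014, 0.954, 0.002, 0.3]
contact_force: [0.6, 0.5, -1.5]
grip_width: -0.0
grip_force: 0.0
```

```bash
python3 - <<'E'
from h import *
p0,R0=pose(); o=env.get_obs()
print(p0,R0.as_matrix().round(2),o["time"],np.round(o["q"],2)); print(row((500,-148,120),tilt(33),p0,R0),row((500,-148,120),tilt(40),p0,R0))
E
```

```text
[ 504.37083514 -147.82752585  191.12851421] [[ 0.82  0.01  0.57]
 [-0.01 -1.    0.03]
 [ 0.57 -0.02 -0.82]] 4.25 [ 1.2   0.14 -0.83  2.36 -0.86  0.2  -0.36]
[-0.295  0.013  0.372 -0.034 -0.043 -0.006] [-0.295  0.013  0.372 -0.034  0.113 -0.008]
```

Call:
jog_arm(steps="-0.08 0 0.1 -0.03 -0.04 0; -0.16 0 0.2 -0.03 -0.04 0; -0.23 0 0.3 -0.03 -0.04 0; -0.3 0.01 0.37 -0.03 -0.04 0; -0.3 0.01 0.37 -0.03 -0.04 0")

```text
time: 4.88
tcp_pos: [500.2, -150.0, 133.7]
eef_rot: [-0.008, 0.962, 0.001, 0.274]
contact_force: [-0.2, -0.1, -0.4]
grip_width: -0.1
grip_force: 0.0
```

```bash
python3 - <<'E'
from h import *
p0,R0=pose(); o=env.get_obs()
print(p0,R0.as_matrix().round(2),o["time"],np.round(o["q"],2)); print(row((510,-148,50),tilt(33),p0,R0),row((557,-148,50),tilt(33),p0,R0))
E
```

```text
[ 500.21714414 -149.96815217  133.66206954] [[ 0.85  0.01  0.53]
 [-0.   -1.    0.02]
 [ 0.53 -0.01 -0.85]] 4.875 [ 0.51  0.21 -0.14  2.39 -1.41  0.19  0.17]
[-0.239 -0.004  0.508 -0.021  0.026 -0.003] [ 0.027 -0.002  0.674 -0.021  0.026 -0.003]
```

```bash
cat >> h.py <<'E'
def side(deg):  # tool z towards -y and down
    t=np.radians(deg); z=np.array([0,-np.sin(t),-np.cos(t)]); x=np.array([1.,0,0])
    return R.from_matrix(np.c_[x,np.cross(z,x),z])
E
python3 - <<'E'
from h import *
p0,R0=pose()
print(row((500,-120,210),side(0),p0,R0)); print(row((530,-120,200),side(40),p0,R0))
E
```

```text
[ 0.267 -0.207 -0.43  -0.021 -0.708  0.003]
[ 0.402 -0.205 -0.268 -0.886 -0.68  -0.244]
```

Call:
jog_arm(steps="0.1 -0.1 -0.15 0 -0.2 0; 0.15 -0.2 -0.3 0 -0.4 0; 0.27 -0.2 -0.43 -0.02 -0.6 0; 0.27 -0.2 -0.43 -0.02 -0.71 0; 0.27 -0.2 -0.43 -0.02 -0.71 0; 0.27 -0.2 -0.43 -0.02 -0.71 0")

```text
time: 5.62
tcp_pos: [501.7, -123.3, 214.5]
eef_rot: [0.002, 1.0, -0.002, 0.001]
contact_force: [1.1, 0.0, -0.8]
grip_width: -0.0
grip_force: 0.0
```

```bash
python3 - <<'E'
from h import *
p0,R0=pose(); o=env.get_obs()
print(p0,R0.as_matrix().round(2),o["time"],np.round(o["q"],2)); print(row((545,-120,200),side(42),p0,R0))
E
```

```text
[ 501.71112581 -123.32273941  214.53683477] [[ 1. -0.  0.]
 [-0. -1. -0.]
 [ 0.  0. -1.]] 5.625 [-0.06  0.25  0.29  1.92 -0.08  0.98 -1.31]
[ 0.288 -0.023  0.097 -0.928  0.    -0.004]
```

Call:
jog_arm(steps="0.1 0 0 -0.2 0 0; 0.2 0 0 -0.4 0 0; 0.29 -0.02 0.05 -0.6 0 0; 0.29 -0.02 0.1 -0.8 0 0; 0.29 -0.02 0.1 -0.93 0 0; 0.29 -0.02 0.1 -0.93 0 0; 0.29 -0.02 0.1 -0.93 0 0")

```text
time: 6.5
tcp_pos: [544.0, -117.9, 196.8]
eef_rot: [0.356, 0.934, 0.0, 0.001]
contact_force: [0.1, -0.5, 0.6]
grip_width: -0.1
grip_force: 0.0
```

```bash
python3 - <<'E'
from h import *
p0,R0=pose(); o=env.get_obs()
print(p0,R0.as_matrix().round(2),o["time"],np.round(o["q"],2)); print(row((565,-118,100),side(42),p0,R0),row((565,-118,65),side(42),p0,R0),row((565,-160,65),side(42),p0,R0))
cv2.imwrite("pics/s2.png",env.capture("scene"))
E
```

```text
[ 544.04013286 -117.87392012  196.79710448] [[ 1.    0.    0.  ]
 [ 0.   -0.75 -0.67]
 [ 0.    0.67 -0.75]] 6.5 [-0.58  0.49  0.4   1.91  0.62  1.04 -2.18]
[ 0.139 -0.429  0.482 -0.006 -0.002  0.   ] [ 0.139 -0.584  0.657 -0.006 -0.002  0.   ] [ 0.138 -0.375  0.843 -0.006 -0.002  0.   ]
```

Call:
jog_arm(steps="0.05 -0.1 0.1 0 0 0; 0.1 -0.2 0.2 0 0 0; 0.15 -0.3 0.32 0 0 0; 0.15 -0.4 0.44 0 0 0; 0.15 -0.4 0.44 0 0 0; 0.15 -0.4 0.44 0 0 0")

```text
time: 7.3
tcp_pos: [567.0, -116.0, 108.4]
eef_rot: [0.357, 0.934, 0.001, 0.001]
contact_force: [-0.2, 0.1, 0.5]
grip_width: 0.2
grip_force: 0.0
```

```bash
python3 - <<'E'
from h import *
p0,R0=pose(); o=env.get_obs()
print(p0,R0.as_matrix().round(2),o["time"],np.round(o["q"],2));print(row((565,-140,82),side(42),p0,R0),row((565,-160,60),side(42),p0,R0))
c=cv2.imwrite("pics/s3.png",cv2.resize(env.capture("scene")[130:280,150:350],(800,600),interpolation=cv2.INTER_CUBIC))
E
```

```text
[ 566.96663539 -116.00088076  108.37083661] [[ 1.    0.    0.  ]
 [ 0.   -0.75 -0.67]
 [ 0.    0.67 -0.75]] 7.3 [-0.56  0.67  0.38  1.88  0.62  0.91 -2.25]
[-0.014  0.002  0.238 -0.005 -0.004  0.002] [-0.015  0.004  0.436 -0.005 -0.004  0.002]
```

View pics/s3.png

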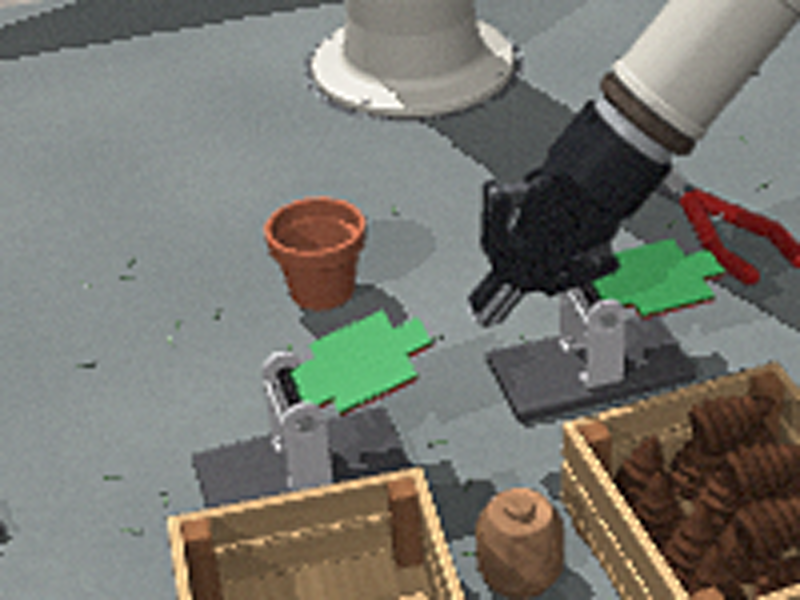

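The gripper, tilted sideways, is at crop (500,300), between the empty marker's tab at (420,335) and the cones marker, and clear of both. Next it slides in along its own axis.

Call:
jog_arm(steps="-0.01 0 0.1 0 0 0; -0.01 0 0.2 0 0 0; -0.01 0 0.3 0 0 0; -0.01 0 0.38 0 0 0; -0.01 0 0.43 0 0 0; -0.01 0 0.43 0 0 0")

```text
time: 8.1
tcp_pos: [564.8, -158.5, 58.5]
eef_rot: [0.357, 0.934, 0.002, 0.0]
contact_force: [-0.4, -0.5, -1.2]
grip_width: -0.1
grip_force: 0.0
```

```bash
cat > path.py <<'E'
from h import *
def wp(th,h=14.5,r=94):
    t=np.interp(th,[.25,.8,1.5,2.2],[42,38,12,0]); tr=np.radians(t)
    c=np.array([-255.3,78])+r*np.array([np.cos(th),np.sin(th)])+2.5*np.array([np.sin(th),-np.cos(th)])
    q=c-h*np.array([-np.cos(tr),np.sin(tr)])
    # late: corner contact -> tip centre contact
    q[0]-=np.interp(th,[2.2,3.1],[0,12])
    return np.r_[566,q],side(t)
def show(ths):
    p0,R0=pose(); o=env.get_obs(); print(p0.round(1),R0.apply([0,0,1]).round(2),o["time"],np.round(o["q"],2),o["contact_force"].round(1))
    print("; ".join(" ".join(f"{v:g}" for v in np.round(row(*wp(t),p0,R0),2)) for t in ths))
    for t in ths[::3]: print(t,wp(t)[0].round(0))
E
python3 -c "
from path import *
show(np.linspace(.2,1.1,10))"
```

```text
[ 564.8 -158.5   58.5] [ 0.   -0.67 -0.74] 8.1 [-0.5   0.75  0.4   1.91  0.66  0.78 -2.28] [-0.4 -0.5 -1.2]
0.01 0.08 -0.16 -0 -0 0; 0.01 0.13 -0.2 0 -0 0; 0.01 0.19 -0.23 0.02 -0 0; 0.01 0.25 -0.25 0.04 -0 0; 0.01 0.31 -0.28 0.05 -0 0; 0.01 0.37 -0.29 0.07 -0 0; 0.01 0.43 -0.3 0.09 -0 0; 0.01 0.49 -0.3 0.17 -0 0.01; 0.01 0.56 -0.31 0.25 -0 0.01; 0.01 0.62 -0.3 0.33 -0 0.01
0.2 [ 566. -152.   85.]
0.5 [ 566. -161.  112.]
0.8 [ 566. -177.  135.]
1.1 [ 566. -197.  154.]
```

Call:
jog_arm(steps="0.01 0.04 -0.08 0 0 0; 0.01 0.08 -0.16 0 0 0; 0.01 0.13 -0.2 0 0 0; 0.01 0.19 -0.23 0.02 0 0; 0.01 0.25 -0.25 0.04 0 0; 0.01 0.31 -0.28 0.05 0 0; 0.01 0.37 -0.29 0.07 0 0; 0.01 0.43 -0.3 0.09 0 0")

```text
time: 9.1
tcp_pos: [566.5, -176.9, 136.0]
eef_rot: [0.323, 0.946, 0.002, 0.001]
contact_force: [0.7, 0.8, 0.1]
grip_width: 0.1
grip_force: 0.6
```

```bash
python3 -c "
from path import *
show(np.linspace(.9,1.8,10))
cv2.imwrite('pics/s4.png',cv2.resize(env.capture('scene')[130:280,150:350],(800,600),interpolation=cv2.INTER_CUBIC))"
```

```text
[ 566.5 -176.9  136. ] [ 0.   -0.61 -0.79] 9.1 [-0.43  0.58  0.39  1.9   0.61  0.86 -2.1 ] [0.7 0.8 0.1]
-0 0.06 -0.01 0.08 -0 0; -0 0.12 -0.01 0.16 -0 0; -0 0.18 -0.01 0.24 -0 0; -0 0.24 -0 0.32 -0 0; -0 0.31 0.01 0.41 -0 0; -0 0.37 0.03 0.49 -0 0; -0 0.42 0.05 0.57 -0 0.01; -0 0.48 0.09 0.61 -0 0.01; -0.01 0.52 0.12 0.65 -0 0.01; -0.01 0.57 0.17 0.69 -0 0.01
0.9 [ 566. -183.  142.]
1.2000000000000002 [ 566. -206.  159.]
1.5 [ 566. -232.  169.]
1.8 [ 566. -260.  168.]
```

View pics/s4.png

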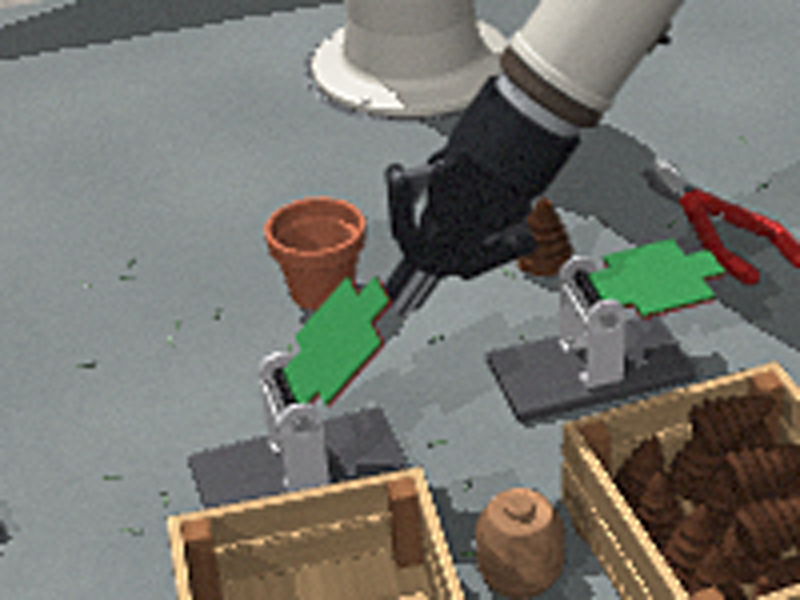

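The finger under the tab at crop (390,300) has raised the flag to about 45°, and the marker's foot has not moved. I'll continue the sweep.

Call:
jog_arm(steps="0 0.06 -0.01 0.08 0 0; 0 0.12 -0.01 0.16 0 0; 0 0.18 -0.01 0.24 0 0; 0 0.24 0 0.32 0 0; 0 0.31 0.01 0.41 0 0; 0 0.37 0.03 0.49 0 0; 0 0.42 0.05 0.57 0 0; 0 0.48 0.09 0.61 0 0; 0 0.52 0.12 0.65 0 0; 0 0.57 0.17 0.69 0 0")

```text
time: 10.4
tcp_pos: [566.2, -260.1, 167.4]
eef_rot: [0.058, 0.998, 0.002, -0.001]
contact_force: [0.6, 0.6, 0.3]
grip_width: -0.0
grip_force: 0.3
```

```bash
python3 -c "
from path import *
show(np.linspace(1.9,2.8,10))
cv2.imwrite('pics/s5.png',cv2.resize(env.capture('scene')[130:280,150:350],(800,600),interpolation=cv2.INTER_CUBIC))"
```

```text
[ 566.2 -260.1  167.4] [-0.   -0.12 -0.99] 10.4 [ 0.2   0.46  0.16  1.74  0.05  0.91 -1.25] [0.6 0.6 0.3]
-0 0.06 0.01 0.03 0 0.01; -0 0.11 0.04 0.07 0 0.01; -0 0.17 0.07 0.11 0 0.01; -0 0.22 0.1 0.15 0 0.01; -0 0.27 0.15 0.15 0 0.01; -0 0.32 0.2 0.15 0 0.01; -0 0.36 0.25 0.15 0 0.01; -0 0.4 0.31 0.15 0 0.01; -0 0.44 0.37 0.15 0 0.01; -0 0.46 0.43 0.15 0 0.01
1.9 [ 566. -269.  166.]
2.1999999999999997 [ 566. -294.  155.]
2.5 [ 566. -319.  136.]
2.8 [ 566. -337.  112.]
```

View pics/s5.png

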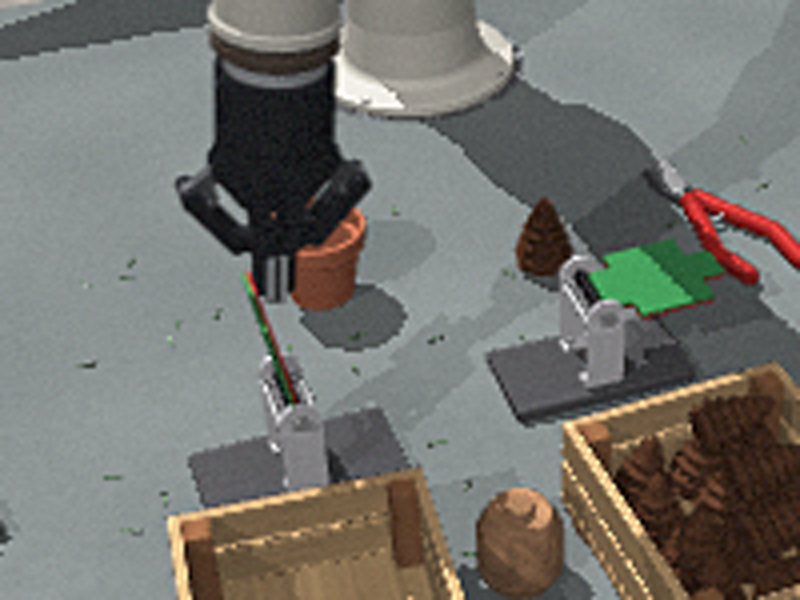

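The flag at crop (265,330) is now just past upright, with the finger on its red side.

Call:
jog_arm(steps="0 0.06 0.01 0.03 0 0.01; 0 0.11 0.04 0.07 0 0.01; 0 0.17 0.07 0.11 0 0.01; 0 0.22 0.1 0.15 0 0.01; 0 0.27 0.15 0.15 0 0.01; 0 0.32 0.2 0.15 0 0.01; 0 0.36 0.25 0.15 0 0.01; 0 0.4 0.31 0.15 0 0.01; 0 0.44 0.37 0.15 0 0.01; 0 0.46 0.43 0.15 0 0.01")

```text
time: 11.7
tcp_pos: [567.7, -335.7, 111.1]
eef_rot: [-0.0, 1.0, -0.001, 0.0]
contact_force: [0.6, 0.0, -0.1]
grip_width: 0.0
grip_force: 0.2
```

```bash
python3 -c "
from path import *
show([2.85,2.9,2.95,3,3.05,3.1,3.14])
p0,R0=pose()
for z in (80.5,78.5,77): print(row((567,-347,z),side(0),p0,R0))"
```

```text
[ 567.7 -335.7  111.1] [ 0.  0. -1.] 11.7 [ 0.41  0.61  0.12  1.63 -0.09  0.9  -1.01] [ 0.6  0.  -0.1]
-0.01 0.02 0.02 -0 -0 -0; -0.01 0.03 0.05 -0 -0 -0; -0.01 0.05 0.08 -0 -0 -0; -0.01 0.06 0.12 -0 -0 -0; -0.01 0.06 0.15 -0 -0 -0; -0.01 0.07 0.18 -0 -0 -0; -0.01 0.07 0.2 -0 -0 -0
2.85 [ 566. -339.  107.]
3 [ 566. -344.   94.]
3.14 [ 566. -347.   81.]
[-0.004  0.075  0.204 -0.    -0.    -0.003]
[-0.004  0.075  0.217 -0.    -0.    -0.003]
[-0.004  0.075  0.227 -0.    -0.    -0.003]
```

Call:
jog_arm(steps="0 0.02 0.02 0 0 0; 0 0.03 0.05 0 0 0; 0 0.05 0.08 0 0 0; 0 0.06 0.12 0 0 0; 0 0.06 0.15 0 0 0; 0 0.07 0.18 0 0 0; 0 0.07 0.2 0 0 0; 0 0.07 0.21 0 0 0; 0 0.07 0.21 0 0 0")

```text
time: 12.82
tcp_pos: [567.6, -345.8, 80.6]
eef_rot: [-0.0, 1.0, -0.001, 0.0]
contact_force: [-1.3, 0.9, 3.1]
grip_width: 0.1
grip_force: 1.7
```

```bash
python3 -c "
from path import *
o=env.get_obs(); print(o['tcp_pos'],o['contact_force'])
cv2.imwrite('pics/s6.png',cv2.resize(env.capture('scene')[130:280,150:350],(800,600),interpolation=cv2.INTER_CUBIC))"
```

```text
[ 567.59225606 -345.75620172   80.62755625] [-1.3475143   0.921028    3.12395129]
```

View pics/s6.png

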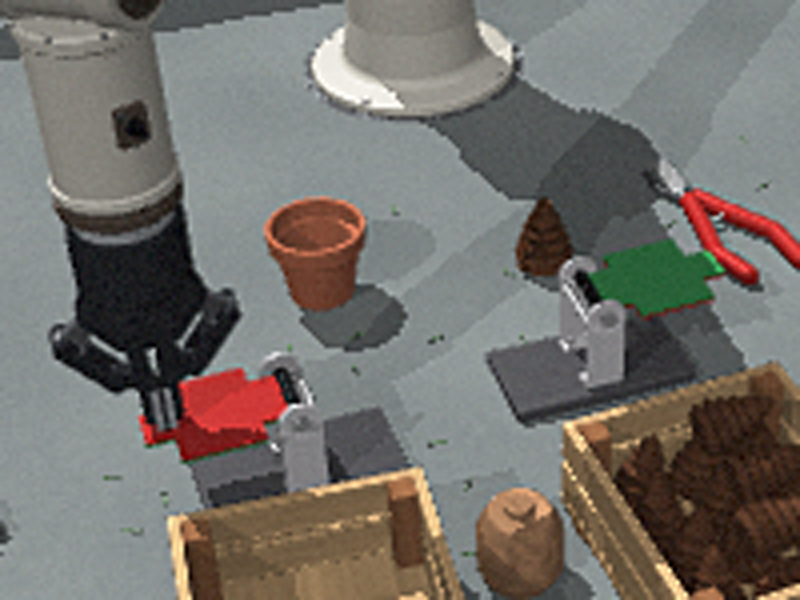

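The red face is up, with the finger on the tab at crop (165,420) pressing at about 3 N. I'll press a touch further to be sure the flag sits on its stop.

Call:
jog_arm(steps="0 0 0.01 0 0 0; 0 0 0.02 0 0 0; 0 0 0.02 0 0 0")

```text
time: 13.25
tcp_pos: [567.9, -346.2, 80.1]
eef_rot: [-0.0, 1.0, -0.001, 0.001]
contact_force: [-6.6, 3.2, 18.8]
grip_width: -0.2
grip_force: 9.3
```

The force rose sharply with almost no travel, so the flag is on its stop. I'll retract straight up.

Call:
jog_arm(steps="0 0 -0.04 0 0 0; 0 0 -0.1 0 0 0; 0 0 -0.25 0 0 0; 0 0 -0.5 0 0 0; 0 0 -0.8 0 0 0; 0 0 -0.8 0 0 0; 0 0 -0.8 0 0 0")

```text
time: 14.12
tcp_pos: [567.5, -345.5, 196.9]
eef_rot: [-0.0, 1.0, -0.001, 0.0]
contact_force: [-0.3, 0.9, -0.3]
grip_width: -0.0
grip_force: 0.0
```

```bash
python3 - <<'E'
from h import *
im=env.capture("scene"); cv2.imwrite("pics/s7.png",cv2.resize(im[130:280,150:350],(800,600),interpolation=cv2.INTER_CUBIC))
d=env.place_of("scene","marker_empty")[0]["at"]; print(ray("scene",d,0))
d=env.place_of("scene","flag_empty_tab"); print([(x["at"],x["score"],ray("scene",x["at"],78)) for x in d])
E
```

```text
[ 578.12451379 -255.29947335    0.        ]
[([190.7, 234.7], 0.64, array([ 562.34319858, -345.57780064,   78.        ]))]
```

View pics/s7.png

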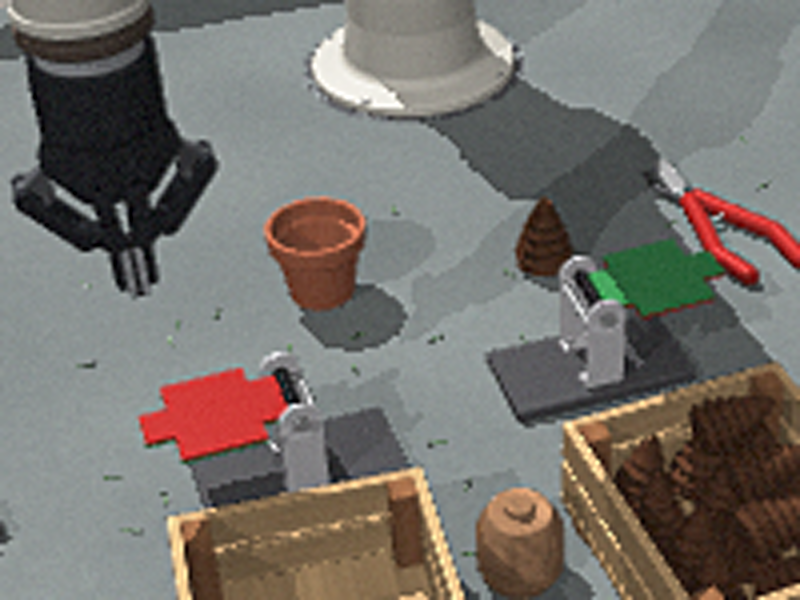

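The red flag lies level at crop (210,415), with its tab measured at level height. The marker has not moved, its neighbours are untouched, and the gripper is clear.

```bash
python3 -c "
from station import env
print(env.job_done())"
```

```text
the job is handed in; nothing more can be done
None
```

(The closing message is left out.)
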